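# Fit the sprung label-roll spindle into its stand

## Robot

A 7-joint arm with a two-finger parallel gripper is mounted at the origin on a cart in front of the work surface, level with it; the furniture and walls round the work are solid. World frame = base frame: x ahead of the robot, y to its left, z up, the work surface at z = 0. Lengths are in m, angles in rad, forces in N, time in s.
With the tool pointing down it reaches from about 0.4 to 0.85 m from the base axis. Payload 10.4 kg.
Tool frame: the origin (TCP) lies between the finger pads; the fingertips stand ahead of it and the grasp point (between the pads) lies 5 mm behind it (manip.tip_extent is the z of the fingertips in the tool frame, in m); z points along the fingers, y is the line along which they close (so a half turn about z gives the same grasp; the last joint's range is limited). The gripper opens to 85 mm and grips with 20 to 120 N. Pads are 22 mm wide; open, the fingers measure 114 mm over their backs; the gripper's body (76 mm by 85 mm) begins 54 mm behind the grasp point. The pads swing forward as they close: fully open they stand 13 mm farther back than shut.
Start: joints at [-0.711, 0.332, -0.065, 1.46, 0.022, 1.35, -0.088], TCP at [0.483, 0.397, 0.245] pointing down, gripper open.
Joint ranges: [-2.6, 2.6], [-0.5, 2.12], [-1.47, 1.34], [0.16, 2.42], [-1.27, 4.41], [0.06, 2.06], [-2.6, 2.6]. Speed limits (rad/s): [2.22, 2.22, 2.79, 2.79, 3.14, 3.14, 3.14].

## Interface

Orientations are given as a unit quaternion [x, y, z, w].
In Python, from workcell import status, viewer, manip gives the robot as it stands.
- The arm moves only by the tool play_rows, never from a script. Its argument "plan" is one flat list of numbers, 7 for each row, row after row: the turn, a rotation vector about the tool's x, y, z in degrees, then the shift along the tool's x, y, z in m, then the opening, from 0 (shut) to 1 (fully open). In form: [ax, ay, az, dx, dy, dz, grip, ax, ay, az, dx, dy, dz, grip, ...]. A call has 1 to 20 rows; each row is the pose to reach, as a shift and turn from the pose commanded when the call began, along the tool's axes at that moment; what a row does not reach only later rows make up. A row lasts 1/8 s, in which the tool goes at most 62.5 mm and 10.7 degrees, less where a joint would pass 70% of its speed; a pose out of reach is approached as far as the arm can. A call with a gripper value outside its range is refused whole. The fingers move at their own pace and stop on an object; "squeeze" is the grip in N (left out, the last holds). Time passes only in rows, so rows that repeat a pose let the fingers close. It gives the time, the measured TCP pose, the force, the opening and the grip force at its end, in the units of the state.
- status.get_obs(): the state, without advancing time (a new reading comes with each control period).
- viewer.camera(name): name is "side" or "top" or "wrist"; returns the picture (480x640x3 uint8, red, green, blue); there is no depth.
- viewer.camera_model(name): a dict with "fx", "fy", "cx", "cy" (pixels), "R" (3x3) and "t" (3): a world point X has camera coordinates R X + t. Camera axes: x right, y down, z forward; pixel columns grow to the right and rows downward; lengths in m; the calibration is good to about 2 mm. A picture is of the moment at which its call begins: read the wrist's pose just before it. camera_model takes no time and is no camera call; for the wrist camera it gives the pose at the moment of the call.
- manip.hand_in(): hands the job in; it is judged then, once.
The state is a dict: "clock": time; "joint_pos": joint angles; "joint_velocities": joint speeds; "tau": joint torques, N m; "position": TCP position; "ee_rot": TCP orientation; "ft_force": force on the tool from outside, world axes, zero at the start; "torque": the same for the moment, N m; "grip_width": opening from 0.0 (shut) to 1.0 (fully open); "grasp_force": force on a finger pad.
Only numpy, scipy, OpenCV 4.12 (cv2) and the standard library are available. Lean on these libraries where they do the work, as an engineer would, in place of code of your own. Each camera call takes 0.05 s, during which the arm holds its last target. There are 200 camera calls.

## Task

Lift the spring-loaded spindle with its two label rolls off its rest and fit it between the two cups of the roll stand: nose the sprung plunger end into one cup, press to shorten the spindle, swing the other end down in front of the other cup, and let the spring carry it home so that the spindle hangs level and free with both ends fully in the cups. Work gently, without straining the stand (keep below about 20 N), let go, and leave the other things on the bench where they are.

Things in the scene. Friction and masses are not known exactly. Their poses are not given: they have to be found in the camera images.
- spindle: Loose black spindle, about 0.25 kg, level on the rest. Origin: centre of its square grip, on the axis; the axis is the body's y. Grip 26 x 26 mm, y -28 to +28: hold it here across two flat sides (x). Two white paper label rolls, 50 mm across, at |y| 28 to 43; black hubs 18 mm across to |y| 60; beyond them steel ends 10 mm across with round tips.
- pin_tip (a point): Tip of the spindle's fixed steel end, at y = -84 mm on its axis.
- plunger_tip (a point): Tip of the spindle's sprung end, the longer one, on the axis; at y = +96 mm when fully out (then 180 mm tip to tip).
- plunger (a joint): How far the plunger is pushed in, m: 0 out, 0.026 hard stop. Spring: 2 N at 0, rising 0.3 N per mm (8 N at 20 mm, 9.8 N at the stop; beyond that rigid). About 0.007 when seated in both cups, about 0.016 when one end stands against the rim of a cup instead.
- stand: Roll stand, fixed: grey base plate 76 (x) x 230 (y) x 12 mm under a U-shaped aluminium carriage. Origin: centre of the base's underside; y runs from cup to cup. Arms of the U: 24 mm wide plates at |y| 90.5 to 98.5, rounded tops 13.5 mm above the cup centres, nothing above. Crossbar: 24 mm wide, its top 45 mm below the cup centres.
- cup_line (a point): NOMINAL midpoint between the two cup centres, on the stand's x = y = 0, 85 mm above its origin. The carriage is really clamped up to 8 mm higher or lower, both cups alike; this point does not follow it and no reading shows it: see it, or feel for it, e.g. on the tops of the cup mouths. It does not shift under a gentle push.
- cup_left (a point): NOMINAL middle of the floor of the cup at the stand's +y (same unknown height error). The other cup mirrors it. Black blind cups facing each other: floor at |y| 86.5 mm, mouth at 77.5; bore 13 mm across, its outer 4 mm flaring to 18 at the mouth; outside 31 mm across at the mouth, 26 behind. Either end of the spindle may go into either cup.
- rest: Grey rest, does not move, base 66 (x) x 120 (y) x 6 mm with four chocks up to 21 mm high under the two label rolls; open in the middle. Origin: centre of its underside. The spindle lies along its y with its axis 40 mm above the origin.
- magnet_tray: Bystander: round steel dish of screws, 90 mm across, 18 high; origin at the centre of its underside
- tape_roll: Bystander: flat ring of heat-proof tape, 98 mm across, 12 high; origin at the centre of its underside
- flux_pot: Bystander: small round pot with screw lid, 42 mm across, 27 high; origin at the centre of its underside
- driver: Bystander: small screwdriver, 127 mm long; origin at the centre of its underside
- tweezers: Bystander: thin steel tweezers, 125 mm long; origin at the centre of its underside
- braid_spool: Bystander: flat small spool, 42 mm across, 9 high; origin at the centre of its underside
There are look-alikes about, which are no part of the job. Leave any red look-alike of the rest alone.

How it is judged:
On the way, in this order (a step that is already met when the one before it is completed fails the run):
1. the spindle is lifted clear of its rest (distance between spindle and rest above 0.09 m), for 0.1 s.
2. the spindle is shortened (plunger in by more than 14 mm) over the stand (value of joint plunger above 0.014 m and horizontal distance between spindle and stand below 0.05 m), for 0.1 s.
At the end, for the whole second after the job is handed in: The spindle hangs at rest between the cups, its axis within 5 mm sideways and 0.05 rad of the line of the cups, its centre 70 to 100 mm above the stand's underside and within 9 mm of its middle, the plunger held in by 4 to 10.5 mm (both ends in their cups) (value of joint plunger between 0.004 and 0.0105 m and x of spindle in the frame of stand between -0.005 and 0.005 m and y of spindle in the frame of stand between -0.009 and 0.009 m and z of spindle in the frame of stand between 0.07 and 0.1 m and angle between the y axis of spindle and the y axis of stand, either way round below 0.05 rad and linear speed of spindle below 0.02 m/s and angular speed of spindle below 0.5 rad/s); the robot touches nothing.
It fails at once if the spindle bears on the stand with more than 25 N (contact force between spindle and stand above 25 N).
It fails at once if the robot bears on the stand with more than 25 N (contact force between any of the arm, the fingers and stand above 25 N).
It fails at once if another thing on the bench is moved by more than 25 mm (distance of any of magnet_tray, tape_roll, flux_pot, driver, tweezers, braid_spool from where it was at the start of the episode above 0.025 m).
It also fails if it takes over 58 s, if anything falls off the work surface, if the arm or the gripper's body presses on something with over 40 N, if the wrist force passes 120 N, or if a joint passes its speed limit or range.

## Working session

There is one attempt and no reset: what is moved stays moved. The work goes in short steps, Python scripts to look and compute and a tool call to move; the robot and the scene stay as the last step left them, time stands still between calls to the robot, and variables do not carry over. Pictures are saved under pics/ and viewed, at most 10 in all, crops included, and the job is handed in when it is done.

Besides the shell and the picture viewer there is one more tool, called after ">>>" as name(argument=value, ...), one argument or row to a line, values as JSON. play_rows: Moves the arm, as the interface text tells. Its arguments: {"type":"object","properties":{"plan":{"type":"array","items":{"type":"number"}},"squeeze":{"type":"number"}},"required":["plan"]}

```bash
mkdir -p pics && python3 - <<'E'
from workcell import status, viewer, manip
import cv2,numpy as np
print(status.get_obs(), manip.tip_extent)
for n in ("side","top"):
    im=viewer.camera(n); cv2.imwrite(f"pics/{n}0.png",im[:,:,::-1]); m=viewer.camera_model(n); print(n,m)
E
```

```text
{'clock': 0.0, 'joint_pos': array([-0.71060579,  0.33290323, -0.06469841,  1.46094361,  0.02162248,
        1.34988974, -0.08851125]), 'joint_velocities': array([ 0.00032072, -0.00067287, -0.00068356,  0.00097371, -0.00040959,
        0.00047933, -0.00133243]), 'tau': array([-1.77007269e-04, -6.25450444e+01,  4.88706795e-02, -3.91603160e+01,
        1.61491439e-02,  1.00572806e-02,  6.79749905e-05]), 'position': array([0.48255604, 0.39663961, 0.24449524]), 'ee_rot': array([ 4.27195332e-01,  9.04159070e-01, -6.72166383e-04, -2.68562403e-04]), 'ft_force': array([ 0.56820621, -0.27262564,  0.14528502]), 'torque': array([ 0.02756335, -0.00405921,  0.00219133]), 'grasp_force': 0.0, 'grip_width': 0.9925205587539823} 0.014
side {'fx': 437.8966724922812, 'fy': 437.8966724922812, 'cx': 329.78917744680507, 'cy': 233.211641447252, 'R': array([[ 0.86184175, -0.50710292, -0.00868509],
       [-0.26086926, -0.42854228, -0.86504263],
       [ 0.43494372,  0.74779552, -0.50162319]]), 't': array([-0.47329346,  0.24780529,  0.6208143 ])}
top {'fx': 594.2265469885529, 'fy': 594.2265469885529, 'cx': 317.1156149427819, 'cy': 229.52738049047588, 'R': array([[-0.02710165, -0.99962709, -0.00334428],
       [-0.97616608,  0.02718592, -0.21531537],
       [ 0.21532599, -0.00257083, -0.97653884]]), 't': array([0.03427128, 0.5709987 , 1.11768569])}
```

```bash
ls -la .
```

```text
total 12
drwxr-xr-x  3 agent agent 4096 Dec  4 00:33 .
drwxr-xr-x 23 root  root  4096 Dec  4 00:33 ..
drwxr-xr-x  2 agent agent 4096 Dec  4 00:33 pics
```

View pics/top0.png

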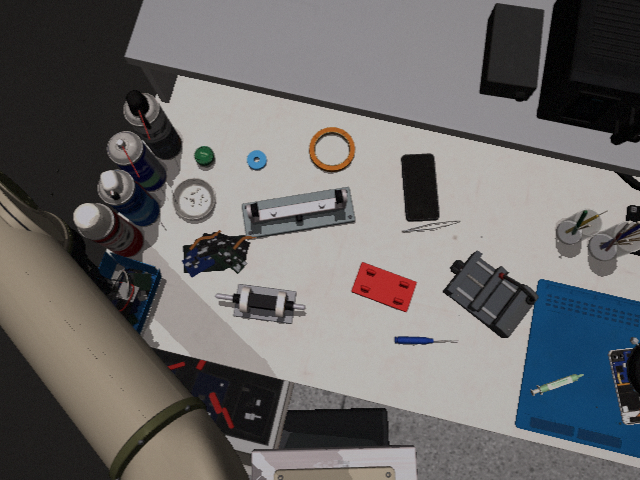

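View pics/side0.png

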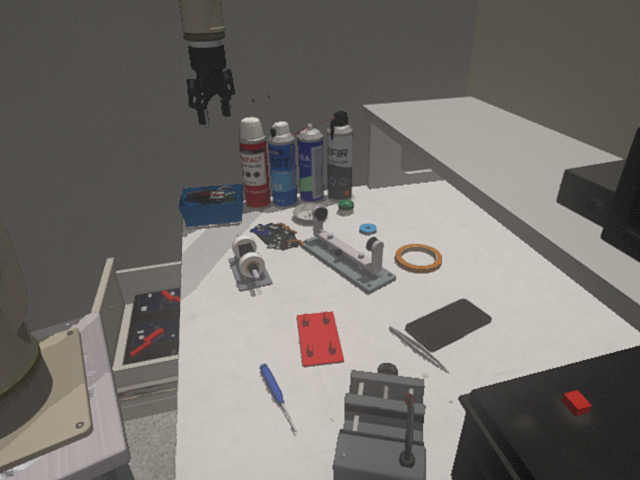

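The top view shows the spindle on its grey rest at about (262,302), the stand at (299,211), and the red rest look-alike at (384,286), which I leave alone. The dark vise at (490,290) is not the stand. The side view agrees: spindle at (248,262), stand at (345,260). I'll check this choice in one close crop.

```bash
python3 - <<'E'
import cv2,numpy as np
im=cv2.imread("pics/top0.png"); s=cv2.imread("pics/side0.png")
a=cv2.resize(im[180:330,205:365],None,fx=5,fy=5,interpolation=cv2.INTER_CUBIC)[:, :]
cv2.imwrite("pics/c_top.png",cv2.resize(a,(640,600)))
b=cv2.resize(s[195:300,220:400],None,fx=4.4,fy=4.4,interpolation=cv2.INTER_CUBIC); cv2.imwrite("pics/c_side.png",b); print(b.shape)
E
```

```text
(462, 792, 3)
```

View pics/c_top.png

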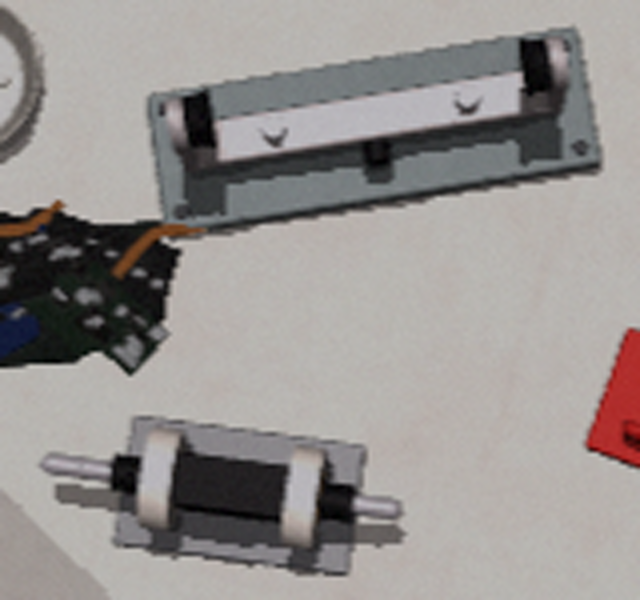

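View pics/c_side.png

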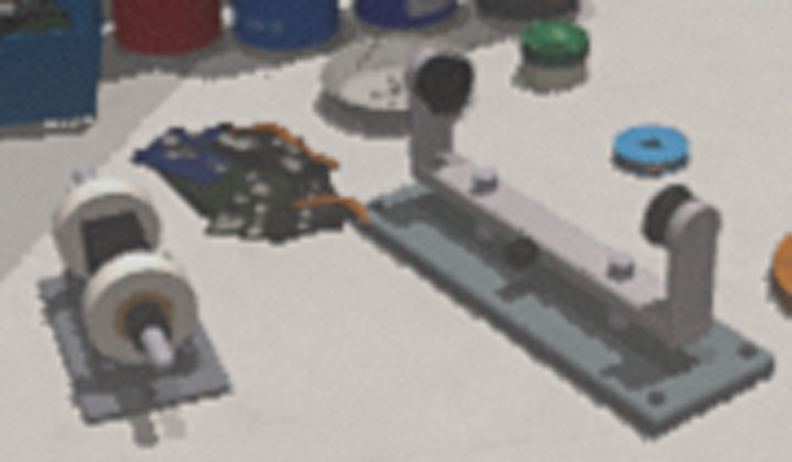

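The crops confirm the choice. Sprung (longer) end is at crop (42,462) and points to world +y. The pin is at (402,508). The stand's base corners are clear, and the left cup mouth shows in the side crop at (446,84).

```bash
cat > h.py <<'E'
import numpy as np, cv2
from scipy.spatial.transform import Rotation as Rot
from workcell import status, viewer, manip
def ray(m,p):
    d=m["R"].T@np.array([(p[0]-m["cx"])/m["fx"],(p[1]-m["cy"])/m["fy"],1]); return -m["R"].T@m["t"],d
def onplane(m,p,n,c):
    o,d=ray(m,p); n=np.array(n,float); return o+d*((c-n@o)/(n@d))
def proj(m,X):
    q=m["R"]@np.asarray(X)+m["t"]; return np.array([m["fx"]*q[0]/q[2]+m["cx"],m["fy"]*q[1]/q[2]+m["cy"]])
E
python3 - <<'E'
from h import *
T=viewer.camera_model("top"); S=viewer.camera_model("side")
t=lambda x,y:(x/4+205,y/4+180); s=lambda x,y:(x/4.4+220,y/4.4+195)
z=(0,0,1)
pl=onplane(T,t(42,462),z,.04); pn=onplane(T,t(402,508),z,.04)
ax=(pl-pn)/np.linalg.norm(pl-pn)
print("tips",pl,pn,np.linalg.norm(pl-pn),"origin",pn+ax*.084, "yaw",np.degrees(np.arctan2(ax[1],ax[0])))
r=[onplane(T,t(*p),z,.006) for p in((133,417),(366,445),(348,574),(115,545))]
print("rest",np.mean(r,0),[np.linalg.norm(r[i]-r[i-1]) for i in range(4)])
c=[onplane(T,t(*p),z,.012) for p in((150,95),(578,28),(602,163),(163,226))]
C=np.mean(c,0); print("stand",C,[np.linalg.norm(c[i]-c[i-1]) for i in range(4)])
a=(c[0]+c[3]-c[1]-c[2]); a/=np.linalg.norm(a); print("yaw",np.degrees(np.arctan2(a[1],a[0])))
n=np.array([a[1],-a[0],0])
for p in((446,84),(664,216)):
    X=onplane(S,s(*p),n,n@C); print("cup",X,(X-C)@a)
# arm tops check
for p in((437,50),(697,200)):
    X=onplane(S,s(*p),n,n@C); print("armtop?",X,(X-C)@a)
E
```

```text
tips [0.44872628 0.22293426 0.04      ] [0.42122892 0.04559356 0.04      ] 0.179459829503196 origin [0.43409964 0.12860166 0.04      ] yaw 81.18625258850511
rest [0.43310067 0.12802797 0.006     ] [np.float64(0.0652312708393717), np.float64(0.11993592930153082), np.float64(0.0655417426507538), np.float64(0.11862539609320268)]
stand [0.62158933 0.05635537 0.012     ] [np.float64(0.07055250602348877), np.float64(0.22727163196548833), np.float64(0.073919171579009), np.float64(0.22977961057405807)]
yaw 97.1982350993592
cup [0.61104431 0.13984842 0.08089635] 0.08415632264982542
cup [ 0.63099006 -0.01807751  0.08097779] -0.07502417748473114
armtop? [0.61017852 0.14670361 0.09691964] 0.0910659781163564
armtop? [ 0.63346632 -0.03768401  0.0984459 ] -0.09478643419564922
```

```bash
cat >> h.py <<'E'
def tgt(p,yaw,tilt=0):
    """tool x at yaw (deg) level, tool z down; then turned by tilt (deg) about tool y"""
    a=np.radians(yaw); x=np.array([np.cos(a),np.sin(a),0]); z=np.array([0,0,-1.]); y=np.cross(z,x)
    return np.array(p),Rot.from_matrix(np.c_[x,y,z])*Rot.from_euler('y',tilt,degrees=True)
def row(p,yaw,tilt=0,o=None):
    o=o or status.get_obs(); R0=Rot.from_quat(o["ee_rot"]); P,R=tgt(p,yaw,tilt)
    return np.round(np.r_[(R0.inv()*R).as_rotvec(degrees=True),R0.inv().apply(P-o["position"])],4)
E
python3 - <<'E'
from h import *
print(row((.434,.1286,.16),81.2))
E
```

```text
[-6.89000e-02  3.44000e-02  4.82217e+01 -1.76200e-01 -2.07600e-01
  8.49000e-02]
```

>>> play_rows(
  plan=[0,0,48.2,-0.1762,-0.2076,0.0849,1,0,0,48.2,-0.1762,-0.2076,0.0849,1,0,0,48.2,-0.1762,-0.2076,0.0849,1,0,0,48.2,-0.1762,-0.2076,0.0849,1,0,0,48.2,-0.1762,-0.2076,0.0849,1,0,0,48.2,-0.1762,-0.2076,0.0849,1,0,0,48.2,-0.1762,-0.2076,0.0849,1,0,0,48.2,-0.1762,-0.2076,0.0849,1],
  squeeze=80,
)

```text
clock: 1.1
position: [0.4346, 0.1302, 0.1606]
ee_rot: [0.758, 0.652, 0.0, 0.0]
ft_force: [0.5, -0.1, -0.0]
grip_width: 1.001
grasp_force: 0.0
```

```bash
python3 - <<'E'
from h import *
m=viewer.camera_model("wrist"); im=viewer.camera("wrist"); cv2.imwrite("pics/w1.png",im[:,:,::-1])
np.savez("pics/w1.npz",**m); o=status.get_obs(); print(o["position"],o["clock"])
print(row((.434,.1286,.035),81.2))
for y in(-.084,.096):
    a=np.radians(81.2); print(proj(m,np.array([.434,.1286,.04])+y*np.array([np.cos(a),np.sin(a),0])))
E
```

```text
[0.43455015 0.13002037 0.16059913] 1.15
[ 0.0196 -0.0151  0.142  -0.0015 -0.0004  0.1256]
[321.39984067 352.92215064]
[321.93107136  92.47242552]
```

View pics/w1.png

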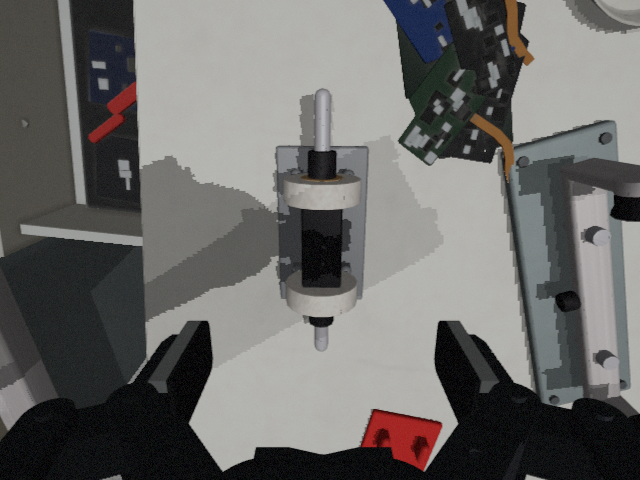

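The wrist view shows the spindle tips at (322,88) and (321,352), within about 4 px of my prediction, so I'm going down to grip.

>>> play_rows(
  plan=[0,0,0,0,0,0.04,1,0,0,0,0,0,0.08,1,0,0,0,0,0,0.11,1,0,0,0,0,0,0.1255,1,0,0,0,0,0,0.1255,1,0,0,0,0,0,0.1255,0,0,0,0,0,0,0.1255,0,0,0,0,0,0,0.1255,0,0,0,0,0,0,0.1255,0,0,0,0,0,0,0.1255,0,0,0,0,0,0,0.1255,0,0,0,0,0,0,0.1255,0],
  squeeze=80,
)

```text
clock: 2.65
position: [0.4335, 0.1293, 0.0356]
ee_rot: [0.759, 0.651, -0.001, -0.001]
ft_force: [-8.9, -0.5, 13.8]
grip_width: 0.291
grasp_force: 78.4
```

>>> play_rows(
  plan=[0,0,0,0,0,-0.02,0,0,0,0,0,0,-0.06,0,0,0,0,0,0,-0.11,0,0,0,0,0,0,-0.16,0,0,0,0,0,0,-0.175,0,0,0,0,0,0,-0.175,0,0,0,0,0,0,-0.175,0],
)

```text
clock: 3.52
position: [0.4334, 0.1286, 0.208]
ee_rot: [0.759, 0.651, -0.001, -0.0]
ft_force: [-0.4, -0.0, -2.5]
grip_width: 0.293
grasp_force: 79.4
```

```bash
python3 - <<'E'
from h import *
m=viewer.camera_model("wrist"); im=viewer.camera("wrist"); cv2.imwrite("pics/w2.png",im[:,:,::-1])
np.savez("pics/w2.npz",**m); o=status.get_obs(); print(o["position"],o["clock"],o["ft_force"],o["grasp_force"],o["torque"])
# predicted spindle tips in wrist if centred at grasp point, axis along tool x
R=Rot.from_quat(o["ee_rot"])
for y in(-.084,.096): print(proj(m,o["position"]+R.apply([y,0,-.005])))
C=np.array([.621,.0585,.083])
a=np.radians(97.2);ax=np.array([np.cos(a),np.sin(a),0])
print(row(C+[0,0,.08]-ax*.03,97.2,0)); print(row(C+[0,0,.08]-ax*.03,97.2,-12))
for s in(-.0775,.0775): print(proj(m,C+s*ax))
E
```

```text
[0.43340383 0.12859866 0.20803238] 3.575 [-0.22887938 -0.00462521 -3.06576745] 79.39267873764038 [-0.00532594 -0.04043033 -0.04133013]
[321.81080837 517.94582026]
[321.40505446  66.01430554]
[ -0.1647   0.0775 -15.9757  -0.0694   0.2045   0.0446]
[ -1.837  -11.8445 -15.8994  -0.0694   0.2045   0.0446]
[603.21241955 382.27231286]
[590.50904223 191.88593743]
```

View pics/w2.png

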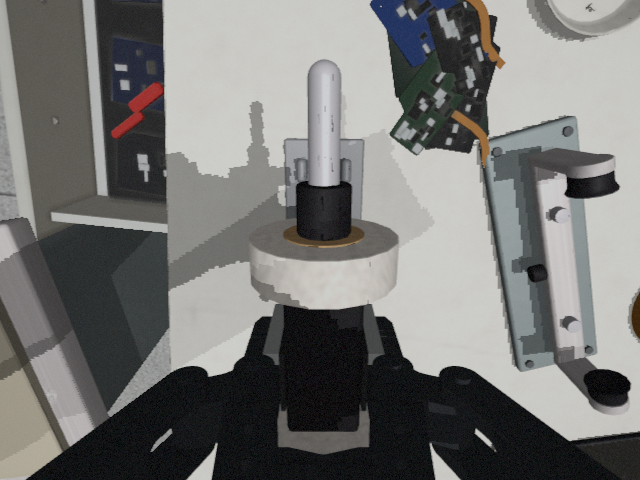

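>>> play_rows(
  plan=[0,-4,-5,-0.02,0.05,0.01,0,-0.5,-8,-10,-0.04,0.1,0.02,0,-1.8,-11.8,-15.9,-0.06,0.15,0.035,0,-1.8,-11.8,-15.9,-0.0694,0.19,0.0446,0,-1.8,-11.8,-15.9,-0.0694,0.2045,0.0446,0,-1.8,-11.8,-15.9,-0.0694,0.2045,0.0446,0,-1.8,-11.8,-15.9,-0.0694,0.2045,0.0446,0],
)

```text
clock: 4.45
position: [0.6249, 0.0295, 0.1644]
ee_rot: [0.658, 0.746, -0.068, 0.078]
ft_force: [-0.3, 0.0, -3.3]
grip_width: 0.293
grasp_force: 79.6
```

```bash
python3 - <<'E'
from h import *
m=viewer.camera_model("wrist"); o=status.get_obs(); im=viewer.camera("wrist"); s=viewer.camera("side")
np.savez("pics/w3.npz",**m,p=o["position"],q=o["ee_rot"]); print(o["position"],o["clock"],o["ft_force"])
R=Rot.from_quat(o["ee_rot"]); print(R.as_matrix().round(3).tolist())
print("tip",proj(m,o["position"]+R.apply([.096,0,-.005])))
C=np.array([.621,.0585,.083]);a=np.radians(97.2);ax=np.array([np.cos(a),np.sin(a),0])
print("mouth",proj(m,C+.0775*ax))
cv2.imwrite("pics/w3.png",im[:,:,::-1]); cv2.imwrite("pics/s3.png",s[:,:,::-1])
a=im[:,:,::-1][:, :]; b=cv2.resize(s[190:290,290:400,::-1],None,fx=4,fy=4,interpolation=cv2.INTER_CUBIC)
c=np.zeros((600,640,3),np.uint8); c[:350]=cv2.resize(a,(640,480))[:350]; b=b[:250+0] if 0 else cv2.resize(b,(275,250)); c[350:,:275]=b
cv2.imwrite("pics/c3.png",c)
E
```

```text
[0.62494178 0.02953712 0.16439838] 4.45 [-0.26300847  0.03340525 -3.33650666]
[[-0.123, 0.992, 0.027], [0.971, 0.126, -0.204], [-0.206, 0.001, -0.979]]
tip [320.56880735  65.57624997]
mouth [320.52269881  16.44764753]
```

View pics/c3.png

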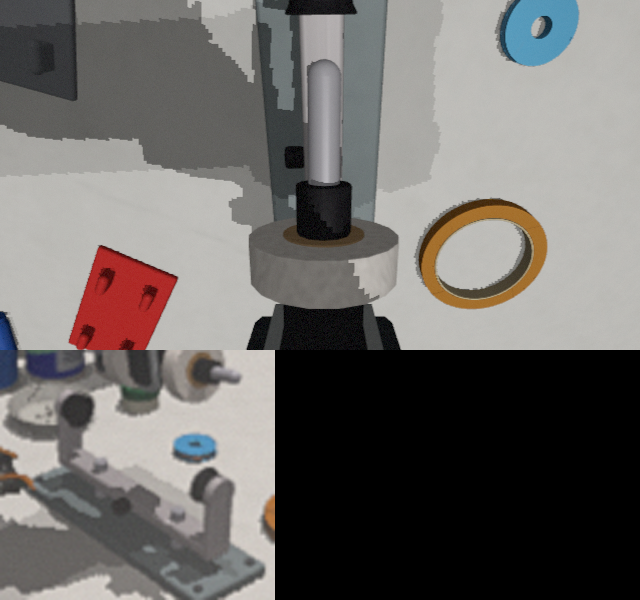

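The cup rim spans columns 287–357 at the top of the frame, centre about 322. The plunger tip is at (324,60), so sideways alignment is good. I'll check the centre along the cup line from the top view, then feel for the height on the cup top.

```bash
python3 - <<'E'
from h import *
T=viewer.camera_model("top"); 
p=[onplane(T,q,(0,0,1),.097) for q in((258.75,211),(335.75,197.5))]
print(p,np.mean(p,0),np.linalg.norm(p[0]-p[1]))
C=np.array([.621,.0585,.0]);a=np.radians(97.2);ax=np.array([np.cos(a),np.sin(a),0])
o=status.get_obs(); P,R=tgt((0,0,0),97.2,-12)
off=R.apply([.0925,0,-.005])
q=C+ax*.0805+[0,0,.112]-off; print(q,row(q,97.2,-12))
E
```

```text
[array([0.60400553, 0.130844  , 0.097     ]), array([ 0.62694301, -0.01936558,  0.097     ])] [0.61547427 0.05573921 0.097     ] 0.15195079262306452
[0.62238095 0.04756867 0.12634109] [ 0.1196 -0.1274  0.0041  0.0257 -0.0006  0.0342]
```

>>> play_rows(
  plan=[0,0,0,0.012,0,0.015,0,0,0,0,0.0243,0,0.032,0,0,0,0,0.0245,0,0.036,0,0,0,0,0.0247,0,0.038,0,0,0,0,0.0247,0,0.038,0],
)

```text
clock: 5.18
position: [0.6242, 0.0449, 0.1233]
ee_rot: [0.658, 0.746, -0.067, 0.079]
ft_force: [0.1, 0.7, -2.4]
grip_width: 0.29
grasp_force: 79.7
```

>>> play_rows(
  plan=[0,0,0,0.0002,0,0.001,0,0,0,0,0.0004,0,0.002,0,0,0,0,0.0004,0,0.002,0],
)

```text
clock: 5.55
position: [0.6239, 0.0453, 0.121]
ee_rot: [0.658, 0.746, -0.068, 0.079]
ft_force: [-1.2, -0.6, -3.1]
grip_width: 0.294
grasp_force: 79.7
```

>>> play_rows(
  plan=[0,0,0,0.0002,0,0.0005,0,0,0,0,0.0003,0,0.001,0],
)

```text
clock: 5.8
position: [0.6239, 0.0455, 0.12]
ee_rot: [0.658, 0.746, -0.068, 0.079]
ft_force: [0.1, -1.1, -2.6]
grip_width: 0.296
grasp_force: 79.7
```

>>> play_rows(
  plan=[0,0,0,0.0002,0,0.001,0,0,0,0,0.0003,0,0.0015,0,0,0,0,0.0003,0,0.0015,0],
)

```text
clock: 6.18
position: [0.6239, 0.0454, 0.1184]
ee_rot: [0.658, 0.746, -0.068, 0.079]
ft_force: [-0.1, 0.3, -2.3]
grip_width: 0.29
grasp_force: 79.7
```

>>> play_rows(
  plan=[0,0,0,0.0002,0,0.001,0,0,0,0,0.0003,0,0.0015,0,0,0,0,0.0003,0,0.0015,0],
)

```text
clock: 6.55
position: [0.6241, 0.0454, 0.1172]
ee_rot: [0.658, 0.746, -0.067, 0.079]
ft_force: [-1.1, -1.3, 0.1]
grip_width: 0.291
grasp_force: 80.0
```

```bash
python3 - <<'E'
from h import *
o=status.get_obs(); R=Rot.from_quat(o["ee_rot"]); 
print(o["position"],"sph",o["position"]+R.apply([.0925,0,-.005]),o["ft_force"],o["torque"])
b=viewer.camera("side"); cv2.imwrite("pics/s4.png",cv2.resize(b[175:285,290:400,::-1],(600,600),interpolation=cv2.INTER_CUBIC))
E
```

```text
[0.62411121 0.04535828 0.11720639] sph [0.61270392 0.13618963 0.10303635] [-1.13519427 -1.29599283  0.10657354] [0.38941095 0.15445113 0.06962724]
```

View pics/s4.png

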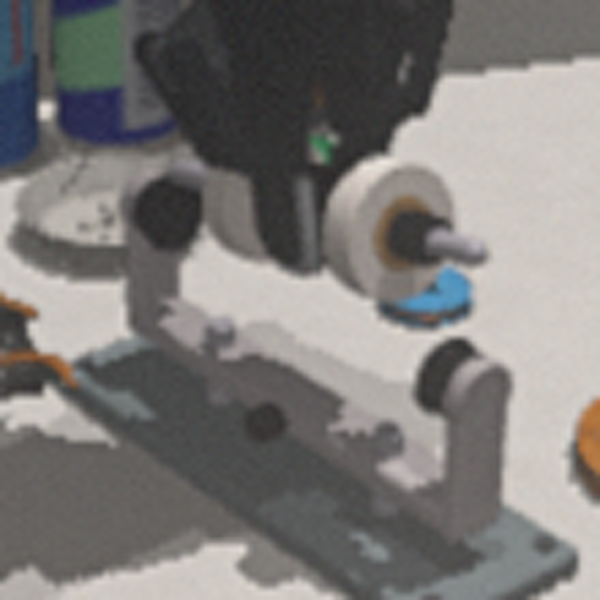

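The tip has just touched the cup top (s4 crop about (185,175)), so the cup centre is at z ≈ 0.082. Next I back off and line up in front of the mouth.

```bash
cat >> h.py <<'E'
def grip(c,tilt,z=.0825,yC=.057,back=0,yaw=97.2):
    """TCP for plunger pushed in by c (m), its ball centre at the cup floor; back = pulled back along axis"""
    a=np.radians(yaw); ax=np.array([np.cos(a),np.sin(a),0])
    F=np.array([.621,yC,z])+ax*.0815; P,R=tgt((0,0,0),yaw,tilt)
    return F-R.apply([.0925-c+back,0,-.005])
E
python3 - <<'E'
from h import *
print(row(grip(0,-12,back=.02),97.2,-12)); print(row(grip(0,-12,back=.02)+[0,0,.035],97.2,-12)); print(row(grip(0,-12,back=.0),97.2,-12))
E
```

```text
[ 0.1639 -0.1066 -0.0468 -0.0139 -0.0016  0.0194]
[ 0.1639 -0.1066 -0.0468 -0.0212 -0.0015 -0.0148]
[ 0.1639 -0.1066 -0.0468  0.0061 -0.0016  0.0195]
```

>>> play_rows(
  plan=[0,0,0,-0.001,0,-0.006,0,0,0,0,-0.008,-0.001,-0.012,0,0,0,0,-0.021,-0.0015,-0.013,0,0,0,0,-0.021,-0.0015,-0.013,0,0,0,0,-0.018,-0.0015,0.005,0,0,0,0,-0.015,-0.0015,0.016,0,0,0,0,-0.0139,-0.0015,0.0194,0,0,0,0,-0.0139,-0.0015,0.0194,0],
)

```text
clock: 7.6
position: [0.6245, 0.028, 0.1003]
ee_rot: [0.658, 0.746, -0.068, 0.078]
ft_force: [1.3, 0.3, -1.6]
grip_width: 0.29
grasp_force: 79.8
```

```bash
python3 - <<'E'
from h import *
m=viewer.camera_model("wrist"); o=status.get_obs(); im=viewer.camera("wrist"); cv2.imwrite("pics/w5.png",im[:300,:,::-1])
np.savez("pics/w5.npz",**m)
print(o["position"],grip(0,-12,back=.02),o["ft_force"])
C=np.array([.621,.057,.0825]);a=np.radians(97.2);ax=np.array([np.cos(a),np.sin(a),0])
for r in(.009,.0155):
  print([proj(m,C+.0775*ax+np.array([np.sin(a),-np.cos(a),0])*x*r+[0,0,z*r]).round(1) for x,z in((0,-1),(-1,0),(1,0),(0,1))])
print(row(grip(0,-12,back=.005),97.2,-12),row(grip(0,-12),97.2,-12),row(grip(.021,-12),97.2,-12))
E
```

```text
[0.62447407 0.0279805  0.10025941] [0.6247075  0.02765209 0.10099933] [ 1.28933521  0.32369936 -1.64096952]
[array([321.2,  18. ]), array([288.9,  18.4]), array([353.3,  18.4]), array([321. ,  18.9])]
[array([321.2,  17.8]), array([265.6,  18.4]), array([376.6,  18.5]), array([321. ,  19.2])]
[ 1.446e-01 -1.022e-01 -2.530e-02  1.470e-02 -1.000e-04 -1.000e-04] [ 1.446e-01 -1.022e-01 -2.530e-02  1.970e-02 -1.000e-04 -1.000e-04] [ 1.446e-01 -1.022e-01 -2.530e-02  4.070e-02 -1.000e-04 -1.000e-04]
```

View pics/w5.png

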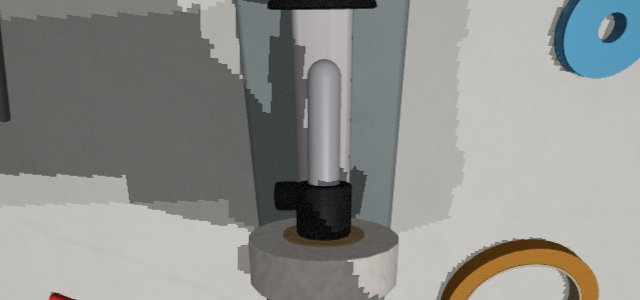

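The mouth edge shows at row 9 where I predicted 18.5, so the cup line's centre is about 2.5 mm further along y (≈0.0595). Columns agree (322 against 324). Now I nose in and check the spring force.

>>> play_rows(
  plan=[0,0,0,0.006,0,0,0,0,0,0,0.012,0,0,0,0,0,0,0.018,0,0,0,0,0,0,0.022,0,0,0,0,0,0,0.026,0,0,0,0,0,0,0.03,0,0,0,0,0,0,0.03,0,0,0,0,0,0.03,0,0,0],
)

```text
invalid input
```

```bash
python3 - <<'E'
from h import *
m=viewer.camera_model("wrist"); o=status.get_obs(); im=viewer.camera("wrist"); cv2.imwrite("pics/w6.png",im[:260,200:440,::-1])
R=Rot.from_quat(o["ee_rot"]);print(o["position"],R.inv().apply(o["ft_force"]-[0,0,-2.6]),R.inv().apply(o["torque"]))
print("s of TCP->c",(np.array([.621,.0595,0])+np.array([-.1253,.9921,0])*.0815-o["position"]))
E
```

```text
[0.62477722 0.02794023 0.10078386] [-0.85608934 -0.26258378  0.16582869] [0.03215611 0.32617635 0.00808792]
s of TCP->c [-0.01398917  0.11241592 -0.10078386]
```

View pics/w6.png

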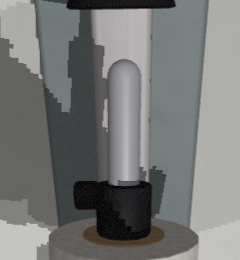

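The call was refused for a miscounted row, so nothing moved: w6 still shows the tip at row 60 and the rim at row 8. I'm sending it again. My picture views are used up, so I'll measure by code from here.

>>> play_rows(
  plan=[0,0,0,0.006,0,0,0,0,0,0,0.012,0,0,0,0,0,0,0.018,0,0,0,0,0,0,0.022,0,0,0,0,0,0,0.026,0,0,0,0,0,0,0.03,0,0,0,0,0,0,0.03,0,0,0],
)

```text
clock: 8.57
position: [0.6211, 0.0566, 0.0947]
ee_rot: [0.658, 0.746, -0.068, 0.079]
ft_force: [-0.4, -3.4, 1.0]
grip_width: 0.29
grasp_force: 79.9
```

```bash
python3 - <<'E'
from h import *
o=status.get_obs(); R=Rot.from_quat(o["ee_rot"]);print(o["position"],"tool F",R.inv().apply(o["ft_force"]-[0,0,-2.6]),R.inv().apply(o["torque"]))
im=viewer.camera("wrist"); cv2.imwrite("pics/w7.png",im[:,:,::-1])
g=cv2.cvtColor(im,cv2.COLOR_RGB2GRAY); print(g[0:260:5,318:330].mean(1).astype(int)); print(np.load("pics/w5.npz")["t"].shape, cv2.cvtColor(cv2.imread("pics/w5.png"),6)[0:260:5,318:330].mean(1).astype(int))
E
```

```text
[0.62108164 0.05664437 0.09470886] tool F [-4.05097366 -0.80600911 -2.86766155] [ 0.27410032 -0.34855214 -0.13077064]
[134 132 132 133 132 132  67  82  81  81 185 186 184 184 184 183  94  31
  42  42  41  39  37  35  30  28  31 170 171 171 172 172 173 173 173 173
 173 143  30  36  38  36  36  38  26  13  13  14  28  65  95  94]
(3,) [ 24  24 177 176 176 176 175 175 176 175 175 175 100 136 151 156 161 162
 162 163 162 163 164 164 164 165 165 166 166 167 167 167 167 168 168 169
 159  84  30  34  33  34  38  35  21  23  13  16  35  69  91  91]
```

```bash
python3 - <<'E'
from h import *
m=viewer.camera_model("wrist"); m5=dict(np.load("pics/w5.npz")); a=np.radians(97.2);ax=np.array([np.cos(a),np.sin(a),0])
o=status.get_obs(); R=Rot.from_quat(o["ee_rot"])
for yC in(.057,.0595,.062):
  C=np.array([.621,yC,.0825])
  F=C+ax*.0865
  print(yC,[[proj(k,C+.0775*ax+[0,0,z])[1].round(1) for z in(.0155,-.0155,.005)] for k in(m5,m)], "c", .096+.0015-(F-o["position"])@R.as_matrix()[:,0])
print([proj(m,o["position"]+R.apply([y,0,-.01]))[1].round(1) for y in(.0975,.0615)])
E
```

```text
0.057 [[np.float64(19.2), np.float64(17.8), np.float64(18.7)], [np.float64(141.7), np.float64(115.7), np.float64(131.5)]] c 0.009775730226286014
0.0595 [[np.float64(7.4), np.float64(8.5), np.float64(7.9)], [np.float64(132.5), np.float64(108.1), np.float64(122.9)]] c 0.007348629351405844
0.062 [[np.float64(-4.7), np.float64(-0.9), np.float64(-3.2)], [np.float64(123.0), np.float64(100.3), np.float64(114.1)]] c 0.004921528476525661
[np.float64(57.5), np.float64(187.6)]
```

```bash
python3 - <<'E'
from h import *
k=dict(z=.083,yC=.0595)
for c,t in((.014,-12),(.0215,-12),(.0215,-8),(.0215,-4),(.0215,0),(.014,0),(.008,0)): print(c,t,row(grip(c,t,**k),97.2,t))
E
```

```text
0.014 -12 [ 0.141  -0.0779 -0.058   0.0066  0.0003 -0.0011]
0.0215 -12 [ 0.141  -0.0779 -0.058   0.0141  0.0003 -0.0011]
0.0215 -8 [ 1.4300e-01  3.9221e+00 -5.3000e-02  1.4700e-02  3.0000e-04  3.9000e-03]
0.0215 -4 [ 1.4480e-01  7.9221e+00 -4.8000e-02  1.5500e-02  2.0000e-04  8.8000e-03]
0.0215 0 [ 1.46600e-01  1.19221e+01 -4.30000e-02  1.67000e-02  2.00000e-04
  1.36000e-02]
0.014 0 [ 1.46600e-01  1.19221e+01 -4.30000e-02  9.40000e-03  2.00000e-04
  1.51000e-02]
0.008 0 [ 1.46600e-01  1.19221e+01 -4.30000e-02  3.50000e-03  2.00000e-04
  1.64000e-02]
```

>>> play_rows(
  plan=[0,0,0,0.003,0,-0.001,0,0,0,0,0.0066,0,-0.0015,0,0,0,0,0.0105,0,-0.0015,0,0,0,0,0.0141,0,-0.0015,0,0,0,0,0.0141,0,-0.0015,0],
)

```text
clock: 9.25
position: [0.6192, 0.0694, 0.0928]
ee_rot: [0.658, 0.746, -0.068, 0.079]
ft_force: [1.3, -8.4, -3.1]
grip_width: 0.289
grasp_force: 79.5
```

```bash
python3 - <<'E'
from h import *
o=status.get_obs(); R=Rot.from_quat(o["ee_rot"]);print(o["position"],grip(.0215,-12,z=.083,yC=.0595),"tool F",R.inv().apply(o["ft_force"]-[0,0,-2.6]),R.inv().apply(o["torque"]))
m=viewer.camera_model("wrist"); im=viewer.camera("wrist"); cv2.imwrite("pics/w8.png",im[:,:,::-1])
g=cv2.cvtColor(im,cv2.COLOR_RGB2GRAY); print(g[120:260:5,318:330].mean(1).astype(int))
a=np.radians(97.2);ax=np.array([np.cos(a),np.sin(a),0]);print(proj(m,np.array([.621,.0595,.098])+.0775*ax))
# pin in the top view: bright steel near predicted
T=viewer.camera_model("top"); t=viewer.camera("top"); cv2.imwrite("pics/t8.png",t[:,:,::-1])
print(proj(T,o["position"]+R.apply([-.0825,0,-.005])))
E
```

```text
[0.61922658 0.06944247 0.09283937] [0.61961984 0.07042513 0.09287099] tool F [-8.20587608  0.20880498  2.29342272] [-0.05476045 -1.49046966  0.00664756]
[180 179 176  32  40  41  41  38  35  35  32  27  74  88  31  34  35  36
  38  28  18  16  19  13  35  71  94  94]
[321.97850851 181.69234043]
[330.88443087 194.07457656]
```

Axial force of 8.2 N means the plunger is in by about 21 mm. I now swing the pin end down.

>>> play_rows(
  plan=[0,0,0,0.001,0,0,0,0,2,0,0.0013,0,0.0025,0,0,4,0,0.0016,0,0.0053,0,0,6,0,0.002,0,0.0077,0,0,8,0,0.0024,0,0.0102,0,0,8,0,0.0024,0,0.0102,0],
)

```text
clock: 10.1
position: [0.6193, 0.0683, 0.0824]
ee_rot: [0.662, 0.749, -0.022, 0.027]
ft_force: [-0.7, -7.0, -1.4]
grip_width: 0.289
grasp_force: 79.7
```

```bash
python3 - <<'E'
from h import *
o=status.get_obs(); R=Rot.from_quat(o["ee_rot"]);print(o["clock"],o["position"],grip(.0215,-4,z=.083,yC=.0595),"tool F",R.inv().apply(o["ft_force"]-[0,0,-2.6]),R.inv().apply(o["torque"]))
k=dict(z=.083,yC=.0595);print(row(grip(.0215,0,**k),97.2,0),row(grip(.009,0,**k),97.2,0))
m=R.as_matrix();tip=o["position"]+R.apply([-.0825,0,-.005]);a=np.radians(97.2);ax=np.array([np.cos(a),np.sin(a),0])
d=tip-np.array([.621,.0595,.083]);print("pin s",d@ax,"lat",d@[np.sin(a),-np.cos(a),0],"z",d[2])
E
```

```text
10.1 [0.61933508 0.06829308 0.0824284 ] [0.61970604 0.06974276 0.08296489] tool F [-6.89253018 -1.52649907 -0.75297551] [ 0.27703392 -1.52853855 -0.05677552]
[ 1.0930e-01  3.9949e+00 -1.8580e-01  1.9000e-03  5.0000e-04  4.3000e-03] [ 1.0930e-01  3.9949e+00 -1.8580e-01 -1.0600e-02  6.0000e-04  5.2000e-03]
pin s -0.07301834648834676 lat -0.0008314430350562379 z 0.010163582716893632
```

>>> play_rows(
  plan=[0,1.5,0,0.0008,0,0.0017,0,0,3,0,0.0014,0,0.0033,0,0,4,0,0.0018,0,0.0043,0,0,4,0,0.0018,0,0.0043,0],
)

```text
clock: 10.6
position: [0.6191, 0.07, 0.0777]
ee_rot: [0.662, 0.749, 0.001, 0.001]
ft_force: [0.5, -8.8, -3.8]
grip_width: 0.293
grasp_force: 79.6
```

```bash
python3 - <<'E'
from h import *
o=status.get_obs(); R=Rot.from_quat(o["ee_rot"]);print(o["clock"],o["position"],"tool F",R.inv().apply(o["ft_force"]-[0,0,-2.6]),R.inv().apply(o["torque"]))
k=dict(z=.083,yC=.0595);print(row(grip(.0215,0,**k),97.2,0),row(grip(.009,0,**k),97.2,0))
tip=o["position"]+R.apply([-.0825,0,-.005]);a=np.radians(97.2);ax=np.array([np.cos(a),np.sin(a),0])
d=tip-np.array([.621,.0595,.083]);print("pin s",d@ax,"lat",d@[np.sin(a),-np.cos(a),0],"z",d[2])
T=viewer.camera_model("top");t=viewer.camera("top"); cv2.imwrite("pics/t9.png",t[:,:,::-1]);S=viewer.camera_model("side");s=viewer.camera("side"); cv2.imwrite("pics/s9.png",s[:,:,::-1])
g=s[:,:,0].astype(int); u,v=proj(S,tip).astype(int); print("side tip",proj(S,tip),"cup face",proj(S,np.array([.621,.0595,.083])-.0775*ax)); print(g[v-12:v+13:2,u-22:u+26:2])
E
```

```text
10.6 [0.61909089 0.07002169 0.0776972 ] tool F [-8.83707617 -0.56176199  1.19959017] [ 0.07407048 -1.81280293 -0.10423752]
[ 0.1033  0.0198 -0.1495 -0.0002  0.0006 -0.0003] [ 0.1033  0.0198 -0.1495 -0.0127  0.0006 -0.0003]
pin s -0.07181997314113524 lat -0.0007996990628568013 z -0.00027446703122820104
side tip [368.32103292 242.12549808] cup face [370.62407438 243.07141945]
[[163 129 123 112  99  94  99 119 126  92  90  89  90  84  80 129 209 204
  206 205 208 208 208 209]
 [143 122 120  97  62  59  72 108 124  90  83 101  92  77  70 163 208 208
  208 207 208 208 210 208]
 [125 120 109  65  55  64  63  61  88 112  84  78 107 142 200 209 204 205
  206 209 214 209 208 210]
 [122 119 100  56  53  57  64 131 112 200 212 211 213 193 187 207 210 208
  206 207 209 209 210 209]
 [122 123 100  69  56  58  88 147 168 182 199 203 113  65  59 109 208 211
  208 208 207 209 209 211]
 [121 124 114 103  95  68  59  89 118 154 186 102  63  69  68 110 156 198
  211 209 210 208 206 207]
 [122 121 117 122 118 118 148 196 137  99 117  61  66  66 139 181 176 127
  147 206 207 204 206 210]
 [100 116 116 118 123 153 208 212 211 197  94  63  58  98 154 151 104 104
   94 194 209 209 210 208]
 [135 164 154 168 180 179 180 198 200 205 107  61  61 115 139  99 107 107
   99 193 210 206 206 208]
 [ 92  98 153 150 161 184 179 181 176 180 103  59  59 104 107 101 103 105
  111 205 209 208 204 207]
 [ 90  92  93  89  85 137 172 180 180 178 183 106  88  92 104 105 106 105
  125 211 208 206 206 206]
 [101  93  93  95 121 170 158 164 167 179 182 180 200 116  96 105 105 102
  130 214 209 209 207 207]
 [ 94 101  97  93 137 170 139 154 155 166 179 178 180 108 108 104 107 103
  145 213 208 208 207 208]]
```

>>> play_rows(
  plan=[0,0.6,0,-0.001,0,0.0008,0,0,0.6,0,-0.003,0,0.0008,0,0,0.6,0,-0.005,0,0.0008,0,0,0.6,0,-0.0065,0,0.0008,0,0,0.6,0,-0.008,0,0.0008,0,0,0.6,0,-0.008,0,0.0008,0],
)

```text
clock: 11.45
position: [0.62, 0.0632, 0.0769]
ee_rot: [0.662, 0.75, 0.004, -0.003]
ft_force: [0.9, -6.0, -4.4]
grip_width: 0.294
grasp_force: 79.6
```

```bash
cat > st.py <<'E'
from h import *
o=status.get_obs(); R=Rot.from_quat(o["ee_rot"]);print(o["clock"],o["position"],"tool F",R.inv().apply(o["ft_force"]-[0,0,-2.6]),R.inv().apply(o["torque"]))
tip=o["position"]+R.apply([-.0825,0,-.005]);a=np.radians(97.2);ax=np.array([np.cos(a),np.sin(a),0])
d=tip-np.array([.621,.0595,.083]);print("pin s",d@ax,"lat",d@[np.sin(a),-np.cos(a),0],"z",d[2])
E
python3 st.py
```

```text
11.45 [0.61998868 0.06320231 0.07691455] tool F [-6.11566072  0.16275478  1.77192515] [ 0.04692566 -1.43151029  0.0234395 ]
pin s -0.07874869291556243 lat -0.0006594958643929102 z -0.0019658858136691326
```

>>> play_rows(
  plan=[0,0,0,-0.0015,0,0,0,0,0,0,-0.003,0,0,0,0,0,0,-0.0045,0,0,0,0,0,0,-0.0045,0,0,0],
)

```text
clock: 11.95
position: [0.6206, 0.0592, 0.0769]
ee_rot: [0.662, 0.75, 0.004, -0.004]
ft_force: [0.8, -5.7, -3.7]
grip_width: 0.288
grasp_force: 79.6
```

```bash
python3 st.py
```

```text
11.95 [0.62055143 0.0592303  0.07690857] tool F [-5.76433094  0.10759228  1.008797  ] [ 0.08561779 -1.19931557 -0.01869428]
pin s -0.08276189673649101 lat -0.0005648267294752707 z -0.002010916392774828
```

>>> play_rows(
  plan=[0,0,0,-0.001,0,0,0,0,0,0,-0.002,0,0,0,0,0,0,-0.003,0,0,0,0,0,0,-0.003,0,0,0],
)

```text
clock: 12.45
position: [0.621, 0.0575, 0.0773]
ee_rot: [0.661, 0.75, 0.005, -0.004]
ft_force: [0.9, -2.6, -4.9]
grip_width: 0.293
grasp_force: 79.5
```

```bash
python3 st.py
```

```text
12.45 [0.6209765  0.05746966 0.07727721] tool F [-2.73554933  0.52771291  2.2858186 ] [ 0.02139209 -1.00312369 -0.10281266]
pin s -0.08456728816171707 lat -0.00027209956426467 z -0.0017512019658910832
```

>>> play_rows(
  plan=[0,0,0,0,0,0,0.34,0,0,0,0,0,0,0.4,0,0,0,0,0,0,0.5,0,0,0,0,0,0,0.6,0,0,0,0,0,0,0.6,0,0,0,0,0,0,0.6],
)

```text
clock: 13.2
position: [0.621, 0.0573, 0.0773]
ee_rot: [0.661, 0.75, 0.005, -0.004]
ft_force: [-0.2, 0.4, 0.0]
grip_width: 0.598
grasp_force: 0.0
```

```bash
cat > chk.py <<'E'
from h import *
import sys
m=viewer.camera_model("wrist"); im=viewer.camera("wrist"); n=sys.argv[1]; cv2.imwrite(f"pics/w{n}.png",im[:,:,::-1])
T=viewer.camera_model("top");t=viewer.camera("top");S=viewer.camera_model("side");s=viewer.camera("side")
cv2.imwrite(f"pics/t{n}.png",t[:,:,::-1]);cv2.imwrite(f"pics/s{n}.png",s[:,:,::-1])
C=np.array([.621,.0595,.082]);a=np.radians(97.2);ax=np.array([np.cos(a),np.sin(a),0])
for nm,M,I in(("w",m,im),("t",T,t),("s",S,s)):
  hsv=cv2.cvtColor(I,cv2.COLOR_RGB2HSV)
  for sg in(-1,1):
    print(nm,sg,"exp roll",proj(M,C+sg*.0355*ax).round(1),"tip",proj(M,C+sg*.0865*ax).round(1))
E
python3 chk.py 10; python3 st.py
```

```text
w -1 exp roll [321.8 424.5] tip [321.9 519.5]
w 1 exp roll [321.7 254.3] tip [321.5  92.5]
t -1 exp roll [313.5 200.9] tip [339. 197.]
t 1 exp roll [277.8 206.2] tip [252.1 210. ]
s -1 exp roll [356.3 234.9] tip [373.8 245.4]
s 1 exp roll [334.2 221.5] tip [319.8 212.7]
13.35 [0.62102824 0.05724228 0.0773435 ] tool F [-0.54839264 -0.663733   -1.50571273] [-0.00375207 -0.03279896  0.04235447]
pin s -0.08479885787630186 lat -0.0002785245114866481 z -0.0016745686499252121
```

>>> play_rows(
  plan=[0,0,0,0,0,-0.01,0.6,0,0,0,0,0,-0.03,0.7,0,0,0,0,0,-0.07,0.9,0,0,0,0,0,-0.11,1,0,0,0,-0.05,0,-0.15,1,0,0,0,-0.1,0,-0.15,1,0,0,0,-0.12,0,-0.15,1,0,0,0,-0.12,0,-0.15,1],
)

```text
clock: 14.35
position: [0.6358, -0.0651, 0.2267]
ee_rot: [0.662, 0.749, 0.005, -0.003]
ft_force: [-0.8, 1.1, 0.1]
grip_width: 0.999
grasp_force: 0.0
```

```bash
python3 chk.py 11 && python3 - <<'E'
from h import *
for n,b in(("w",None),("s",(190,270,300,390)),("t",(180,230,235,355))):
    im=cv2.imread(f"pics/{n}11.png"); h=cv2.cvtColor(im,cv2.COLOR_BGR2HSV); v=h[:,:,2]
    if b:
        print(n); print((v[b[0]:b[1]:2,b[2]:b[3]:2]//26))if 0 else [print("".join("%d"%x for x in r)) for r in v[b[0]:b[1]:2,b[2]:b[3]:1]//26]
E
```

```text
w -1 exp roll [322.2 103.8] tip [322.4 181.3]
w 1 exp roll [321.8 -21.4] tip [ 321.5 -126.7]
t -1 exp roll [313.5 200.9] tip [339. 197.]
t 1 exp roll [277.8 206.2] tip [252.1 210. ]
s -1 exp roll [356.3 234.9] tip [373.8 245.4]
s 1 exp roll [334.2 221.5] tip [319.8 212.7]
s
333334444433334333332223566532222222222222222233322478888888888888887654334457888888888888
223333333333343333333234788632222222222222223444322478888888888888888888888888888888888888
433333333333333333333334777532222222222222223343322467888888888888888888888888888888888888
323333333333344434333322334432222222222222222222222467778888888888888888888888888888888888
333333333333333333333323333433322222222222222223334667778888888888888888888888888888888888
433333333333333333333333344444443333333334444444445678888888888888888888888888888888888888
344433334444444433344444544454444444444444444555544435788888888888888888888888888888888888
555665566665555555555554444444445667765444444444444444788888888888888888888888888888888888
666555666666656677665555555678888888874223333333334323788888888888888888888888888888888888
655556
[... 5141 characters left out ...]
23444443333333222222211111111112222100000002222222222221111122222222223554311111122333333444444
777777776455554221122222222222111111111111222211111122222222100000012222222222222222222222222355554311244322333333444444
777777776555555421111111111111112222222222222211111112222222221111222222222222222222235555555555555544433222333333444444
777777777545555422111222222222222222222222222221122222222222222222222222222222222222223555443333221111112222333334444444
777777777645555422222222222222222222222222222222222222222222222222222222223555422222111111222344443466665322333334444444
777777777645555422222222223555555555422223542222222222222223555555444333221111112344445777777777777666665222333334444444
```

The top picture shows about 10 px of steel outside the left cup and 7–8 px outside the right. That matches both ends being seated (20 mm and 15 mm exposed). The rolls are centred between the cups and the arm is clear, so I'm handing in.

```bash
python3 -c "
from workcell import manip
print(manip.hand_in())"
```

```text
the job is handed in; nothing more can be done
None
```

The spindle was fitted between the two cups and released, and the job is handed in at about 14.5 s of the 58 s allowed; the hand-in returned no verdict, but the last top picture shows both ends in their cups, and the wrist readings I checked stayed below 10 N.

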